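Bolt a lock cylinder into the re-pinning jig

ROBOT

A 6-joint arm with a two-finger parallel gripper is mounted at the origin on a cart in front of the work surface, level with it; the furniture and walls round the work are solid. World frame = base frame: x ahead of the robot, y to its left, z up, the work surface at z = 0. Lengths are in m, angles in rad, forces in N, time in s.
With the tool pointing down it reaches from about 0.3 to 0.875 m from the base axis. Payload 6.4 kg.
Tool frame: the origin (TCP) lies midway between the tips of the shut fingers; the grasp point (between the pads) lies 19 mm behind it (ctrl.pinch_z is the distance from the TCP to the grasp point, in m); z points along the fingers, y is the line along which they close (so a half turn about z gives the same grasp; the last joint's range is limited). The gripper opens to 85 mm and grips with 20 to 120 N. Pads are 22 mm wide; open, the fingers measure 114 mm over their backs; the gripper's body (76 mm by 85 mm) begins 54 mm behind the grasp point. The pads swing forward as they close: fully open they stand 13 mm farther back than shut.
Start: joints at [1.013, 0.181, 1.607, -0, 1.354, -0.206], TCP at [0.198, 0.54, 0.231] pointing down, gripper open.
Joint ranges: [-2.99, 2.99], [-0.89, 2.07], [0.3, 2.58], [-1.14, 4.28], [0, 2.63], [-3.12, 3.12]. Speed limits (rad/s): [2.57, 2.57, 3.01, 3.14, 3.14, 3.14].

INTERFACE

Orientations are given as a unit quaternion [w, x, y, z].
In Python, from bench import ctrl gives the robot as it stands.
- The arm moves only by the tool apply_moves, never from a script. Its argument "moves" is a list of rows, each an object with "jaw": the opening, from 0 (shut) to 1 (fully open); "offset": the shift along the tool's x, y, z in mm, a list of three; "rot": the turn, a rotation vector about the tool's x, y, z in degrees, a list of three. In form: [{"jaw": jaw, "offset": [dx, dy, dz], "rot": [ax, ay, az]}, ...]. A call has exactly 5 rows; each row shifts and turns the commanded pose from where the row before left it, along the tool's axes as they then stand; what a row does not reach is not made up. A row lasts 1/8 s, in which the tool goes at most 62.5 mm and 10.7 degrees, less where a joint would pass 70% of its speed; a pose out of reach is approached as far as the arm can. A call is refused whole if a number of a shift passes 62.5 or a number of a turn 10.7, either way. A call with a gripper value outside its range is refused whole. The fingers move at their own pace and stop on an object; the grip force is fixed at half the most. Time passes only in rows, so rows that do not move let the fingers close, or fill a call up. It gives the time, the measured TCP pose, the force, the opening and the grip force at its end, in the units of the state.
- ctrl.get_obs(): the state, without advancing time (a new reading comes with each control period).
- ctrl.camera(name): name is "side" or "top"; returns (picture, depth): 420x560x3 uint8, red, green, blue; 420x560 float32, m along the optical axis (not along the pixel's ray), 0 where there is no reading.
- ctrl.camera_params(name): a dict with "K" (3x3 intrinsics, pixels), "dist" ([k1, k2, p1, p2, k3] as OpenCV has them; the pictures are not rectified), "cam_to_world" (4x4, takes a point from camera to world coordinates). Camera axes: x right, y down, z forward; pixel columns grow to the right and rows downward; lengths in m; the calibration is good to about 2 mm. A picture is of the moment at which its call begins. camera_params takes no time and is no camera call.
- ctrl.hand_in(): hands the job in; it is judged then, once.
Trained networks look in the newest picture that a camera, given by its name, has taken for a name from the list of things; names that differ only in an ending like _2 or _b are one class to them, and where a whole thing is asked for, a point or a joint stands for the part that bears it (a point fixed in the world has none). Each returns a list of dicts, best first, with "score" (0 to 1); they miss things now and then, are a little off and sometimes report something else, mostly with a low value. They report only what shows in the picture. A call takes as long as a camera call. They do not tell look-alikes from the thing itself.
- ctrl.outline_of(camera, target): "region" (420x560 bool, what is visible of it) and "position" ([column, row] in pixels, amid what is visible of it).
The state is a dict: "time_s": time; "q": joint angles; "dq": joint speeds; "joint_efforts": joint torques, N m; "eef_pos": TCP position; "eef_rot": TCP orientation; "wrist_force": force on the tool from outside, world axes, zero at the start; "torque": the same for the moment, N m; "opening": opening from 0.0 (shut) to 1.0 (fully open); "grasp_force": force on a finger pad.
Only numpy, scipy, OpenCV 4.12 (cv2) and the standard library are available. Lean on these libraries where they do the work, as an engineer would, in place of code of your own. Each camera call takes 0.05 s, during which the arm holds its last target. There are 200 camera calls.

TASK

Secure the lock cylinder that lies in the jig's cradle: hold the sprung catch key down with one fingertip and, keeping it down the whole way, push the bolt by its thumb plate with the other fingertip as far as it goes over the cylinder. Then let go of both, so that the catch springs up again and locks the bolt. Only press and push, without great force; do not lift anything, and leave the cylinder and the things around the jig where they are.

Things in the scene. Friction and masses are not known exactly. Their poses are not given: they have to be found in the camera images.
- bolt_jig: the bolt jig, fixed to the bench: aluminium base plate 92 x 188 x 10 mm (x, y, z) with a dark steel bolt housing in the middle and a shallow cradle at its -y end. Origin at bench level, below the middle of the housing (the plate reaches from y = -104 to +84 mm); z up. The bolt runs along the jig's own y axis and slides towards -y. The housing covers y = -40 to +24 mm, x = -24 to +24 mm and is 44 mm high; beyond the thumb plate (+y) there is nothing above the 10 mm base plate
- key_top (a point): centre of the top face of the catch key, a flat steel plate with rounded edges, 32 mm (jig x) x 56 mm (jig y) x 5 mm, over the housing on two sprung posts. At rest its top is 60 mm above the bench, and the point lies at x = 0, y = -8 mm in the jig's frame (key from y = -36 to +20 mm). It goes straight down 10 mm and a fingertip may slide along it; the point moves with it
- catch_travel (a joint): travel of the catch key downwards, m: 0 = up (bolt locked), 0.010 = against its lower stop. The bolt is free from 0.0048 on; 0.008 is a good depth. The spring takes about 2 N at first and 6 N at the stop. Let go, it springs up; if that happens on the way, its tooth stops the bolt there
- catch: the sprung catch with its key; origin at rest coincides with the jig's origin, axes as the jig's; it moves down with the key
- bolt: the bolt with its thumb plate; origin coincides with the jig's origin when the bolt is at 0, axes as the jig's; it moves along the jig's -y
- thumb_face (a point): point on the outer (+y) face of the bolt's upright thumb plate, the face to push on: at the middle of its width, 12 mm below its top edge. The thumb plate is of steel, 30 mm (jig x) x 12 mm (jig y), from 26 to 82 mm above the bench, at the +y end of the bolt. With the bolt at 0 the point lies at x = 0, y = +64 mm, z = 70 mm in the jig's frame; it moves with the bolt
- bolt_travel (a joint): travel of the bolt towards the cradle (jig -y), m: 0 = drawn back, 0.024 = fully over the cylinder, against its stop. It slides with about 2 N of friction and stays where it is left. While the catch is up the bolt has at most 2 mm of play; at full travel the catch locks it
- work_cylinder: nickel lock cylinder, 38 x 70 x 17 mm, 0.19 kg, lying loose in the cradle on the base plate, across the bolt; origin at the centre of its underside, at about y = -70 mm in the jig's frame, 10 mm above the bench. It stays where it is; the bolt passes 3 mm above it
- driver: loose precision screwdriver with violet handle, 164 mm long, 14 mm high, lying in front of the jig; a bystander
- fob: loose black car key fob, 72 x 37 x 14 mm, lying behind the jig; a bystander
- tape: loose roll of yellow tape, 69 mm across, 19 mm high, behind the jig; a bystander
Not all that is in view belongs to the job. What is shaped like the bolt_jig but orange is not meant. Leave any green look-alike of the work_cylinder alone.

How it is judged:
By the outcome, as a careful person would: the job done as asked, in the order asked, and still so for the second after the job is handed in, with the robot touching nothing.
It also fails if it takes over 29 s, if anything falls off the work surface, if the arm or the gripper's body presses on something with over 40 N, if the wrist force passes 120 N, or if a joint passes its speed limit or range.

## Working session

There is one attempt and no reset: what is moved stays moved. The work goes in short steps, Python scripts to look and compute and a tool call to move; the robot and the scene stay as the last step left them, time stands still between calls to the robot, and variables do not carry over. Pictures are saved under pics/ and viewed, at most 10 in all, crops included, and the job is handed in when it is done.

Besides the shell and the picture viewer there is one more tool, called after "Request:" in YAML: its name, and indented under it one key for each argument. apply_moves: Moves the arm, as the interface text tells. Its arguments: {"type":"object","properties":{"moves":{"type":"array"}},"required":["moves"]}

```bash
mkdir -p pics; ls; cat > h.py <<'E'
import numpy as np, cv2
from bench import ctrl
E
python3 - <<'E'
from h import *
for c in ("top","side"):
    im,d=ctrl.camera(c); cv2.imwrite(f"pics/{c}0.png",im[:,:,::-1]); np.savez(f"{c}0.npz",im=im,d=d)
    p=ctrl.camera_params(c); print(c,p)
    for t in ("key_top","thumb_face","work_cylinder","bolt_jig"):
        for r in ctrl.outline_of(c,t): print(c,t,round(r["score"],2),r["position"],r["region"].sum())
o=ctrl.get_obs();print({k:np.round(v,3) for k,v in o.items()}, ctrl.pinch_z)
E
```

```text
pics
top {'K': array([[513.55127474,   0.        , 278.61346211],
       [  0.        , 513.55127474, 200.3638394 ],
       [  0.        ,   0.        ,   1.        ]]), 'dist': array([-0.07825137,  0.        ,  0.        ,  0.        ,  0.        ]), 'cam_to_world': array([[-0.02489425, -0.99398784,  0.10662297,  0.41159526],
       [-0.9996618 ,  0.02555394,  0.00482518, -0.00558761],
       [-0.00752081, -0.10646679, -0.99428782,  0.96744061],
       [ 0.        ,  0.        ,  0.        ,  1.        ]])}
top key_top 0.77 [329.3, 198.5] 542
top key_top 0.62 [193.8, 250.4] 623
top thumb_face 0.74 [163.0, 251.1] 282
top thumb_face 0.59 [291.1, 197.9] 256
top work_cylinder 0.66 [313.7, 287.6] 640
top work_cylinder 0.57 [360.6, 205.4] 632
top bolt_jig 0.95 [197.2, 246.2] 4970
top bolt_jig 0.81 [321.1, 201.7] 4435
top bolt_jig 0.48 [327.8, 198.6] 554
side {'K': array([[390.59643158,   0.        , 282.64841294],
       [  0.        , 390.59643158, 207.0168443 ],
       [  0.        ,   0.        ,   1.        ]]), 'dist': array([-0.06950762,  0.        ,  0.        ,  0.        ,  0.   
[... 405 characters left out ...]
 [232.4, 178.9] 160
side work_cylinder 0.86 [304.1, 265.6] 511
side work_cylinder 0.58 [220.1, 256.3] 434
side bolt_jig 0.83 [240.3, 204.8] 1687
side bolt_jig 0.65 [301.1, 247.1] 2386
{'time_s': np.float64(0.5), 'q': array([ 1.013,  0.181,  1.607,  0.   ,  1.354, -0.206]), 'dq': array([-0.001, -0.002,  0.001, -0.001,  0.003,  0.   ]), 'joint_efforts': array([-0.0000e+00, -4.4444e+01, -3.5136e+01, -0.0000e+00,  2.0000e-03,
       -0.0000e+00]), 'eef_pos': array([0.198, 0.54 , 0.231]), 'eef_rot': array([-0.   ,  0.175,  0.985, -0.   ]), 'wrist_force': array([ 0.198, -0.171, -0.247]), 'torque': array([-0.013, -0.01 , -0.014]), 'grasp_force': np.float64(0.0), 'opening': np.float64(0.996)} 0.0187
```

View pics/top0.png

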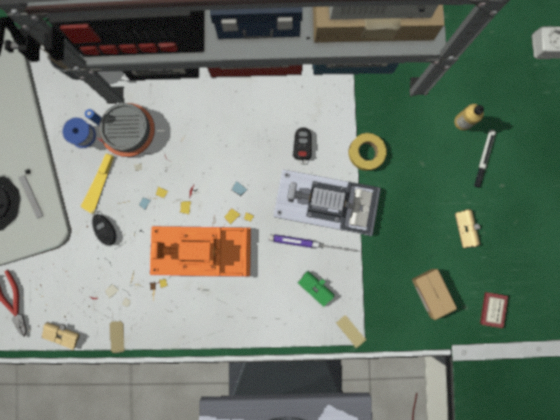

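View pics/side0.png

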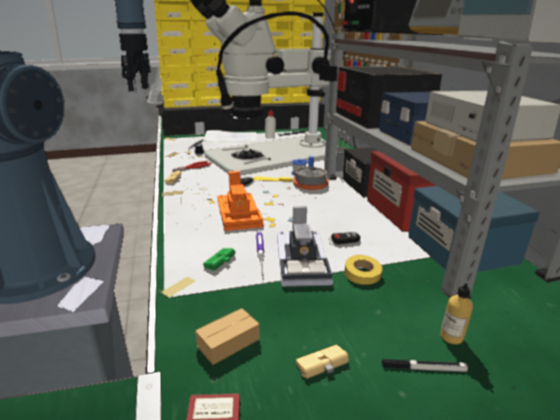

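```bash
cat >> h.py <<'E'
def pts(c,d,mask=None):
    p=ctrl.camera_params(c); v,u=np.nonzero((d>0)&(mask if mask is not None else True))
    n=cv2.undistortPoints(np.stack([u,v],1).astype(float)[:,None],p["K"],p["dist"])[:,0]
    z=d[v,u]; P=np.c_[n*z[:,None],z]; T=p["cam_to_world"]
    return P@T[:3,:3].T+T[:3,3], u, v
def loc(P,x0,y0,a):
    c,s=np.cos(a),np.sin(a); e=P[:,:2]-[x0,y0]
    return np.c_[e@[c,s], e@[-s,c], P[:,2]]
E
python3 - <<'E'
from h import *
for c,us,vs in (("top",(265,395),(160,245)),("side",(270,340),(200,295))):
    d=np.load(c+"0.npz")["d"]; im=np.load(c+"0.npz")["im"]
    P,u,v=pts(c,d); k=(u>us[0])&(u<us[1])&(v>vs[0])&(v<vs[1]); Q=P[k]
    print(c,np.histogram(Q[:,2],bins=np.arange(-.01,.1,.005)))
    for lo,hi,n in ((.006,.014,"plate"),(.04,.048,"housing"),(.055,.065,"key"),(.076,.09,"thumbtop")):
        q=Q[(Q[:,2]>lo)&(Q[:,2]<hi)]
        if len(q)>8: print(n,len(q),cv2.minAreaRect((q[:,:2]*1000).astype(np.float32)),np.median(q,0).round(4))
    for t in ("key_top","thumb_face"):
        for r in ctrl.outline_of(c,t) if 0 else []: pass
P,u,v=pts("top",np.load("top0.npz")["d"]); 
k=(P[:,2]>.12)&(P[:,0]<.75)&(P[:,1]>-.4)&(P[:,1]<.3); q=P[k]
for x in np.arange(.3,.75,.05):
    s=q[(q[:,0]>=x)&(q[:,0]<x+.05)]; print(x.round(2),len(s), (s[:,2].min(),s[:,2].max(),s[:,1].min(),s[:,1].max()) if len(s) else "")
E
```

```text
top (array([  55, 3366, 1927, 1244, 1575,  659,  614,  208,   16,   87,  271,
         87,    1,  290,  281,    1,    4,   28,   88,    1,    0]), array([-0.01 , -0.005,  0.   ,  0.005,  0.01 ,  0.015,  0.02 ,  0.025,
        0.03 ,  0.035,  0.04 ,  0.045,  0.05 ,  0.055,  0.06 ,  0.065,
        0.07 ,  0.075,  0.08 ,  0.085,  0.09 ,  0.095]))
plate 2625 ((509.0253601074219, -86.38269805908203), (207.12374877929688, 157.14169311523438), 88.63928985595703) [ 0.5029 -0.0496  0.0102]
housing 355 ((512.9947509765625, -73.01111602783203), (110.7308120727539, 48.22090148925781), 77.74333190917969) [ 0.516  -0.0789  0.0438]
key 571 ((514.2418212890625, -67.29084014892578), (99.70150756835938, 32.12818145751953), 77.390625) [ 0.5093 -0.0884  0.06  ]
thumbtop 116 ((523.543212890625, -24.732696533203125), (11.75015926361084, 29.81102180480957), 79.01081848144531) [ 0.5225 -0.0248  0.0813]
side (array([   0, 2320, 1174,  308,  604,  389,  575,  211,   78,   85,  170,
         75,   48,  217,   89,   29,   30,   33,   35,    0,    0]), array([-0.01 , -0.005,  0.   ,  0.005,  0.01 ,  0.015,  0.02
[... 582 characters left out ...]
25.489566802978516), (11.96012020111084, 27.499401092529297), 76.30622100830078) [ 0.5219 -0.0272  0.0803]
0.3 0 
0.35 0 
0.4 0 
0.45 0 
0.5 0 
0.55 169 (np.float64(0.6316099737920288), np.float64(0.6394353562238215), np.float64(0.14610566729939875), np.float64(0.1905750006015794))
0.6 2 (np.float64(0.440349985040527), np.float64(0.4424528606947059), np.float64(0.2995105749331622), np.float64(0.2999986280120538))
0.65 142 (np.float64(0.28854497360204245), np.float64(0.32865541929395126), np.float64(0.29324020623781666), np.float64(0.29991656143678624))
0.7 25128 (np.float64(0.12023875560239916), np.float64(0.4060715628944068), np.float64(-0.2949224602669827), np.float64(0.29997906048100637))
```

Request:
apply_moves:
  moves:
    - {"jaw": 0.68,"offset": [0,0,0],"rot": [0,0,-7.8]}
    - {"jaw": 0.68,"offset": [-31.3,-35.7,0],"rot": [0,0,0]}
    - {"jaw": 0.68,"offset": [-31.3,-35.7,0],"rot": [0,0,0]}
    - {"jaw": 0.68,"offset": [-31.3,-35.7,0],"rot": [0,0,0]}
    - {"jaw": 0.68,"offset": [-31.3,-35.7,0],"rot": [0,0,0]}

```text
time_s: 1.12
eef_pos: [0.2904, 0.3723, 0.2315]
eef_rot: [0.0, 0.107, 0.994, 0.0]
wrist_force: [1.7, -0.3, 0.7]
opening: 0.68
grasp_force: 0.0
```

Request:
apply_moves:
  moves:
    - {"jaw": 0.68,"offset": [-31.3,-35.7,0],"rot": [0,0,0]}
    - {"jaw": 0.68,"offset": [-31.3,-35.7,0],"rot": [0,0,0]}
    - {"jaw": 0.68,"offset": [-31.3,-35.7,0],"rot": [0,0,0]}
    - {"jaw": 0.68,"offset": [-31.3,-35.7,0],"rot": [0,0,0]}
    - {"jaw": 0.68,"offset": [-31.3,-35.7,0],"rot": [0,0,0]}

```text
time_s: 1.75
eef_pos: [0.4052, 0.1643, 0.2317]
eef_rot: [0.001, 0.108, 0.994, 0.0]
wrist_force: [0.3, 0.9, 0.4]
opening: 0.68
grasp_force: 0.0
```

Request:
apply_moves:
  moves:
    - {"jaw": 0.68,"offset": [-31.3,-35.7,17],"rot": [0,0,0]}
    - {"jaw": 0.68,"offset": [-31.3,-35.7,17],"rot": [0,0,0]}
    - {"jaw": 0.68,"offset": [-31.3,-35.7,17],"rot": [0,0,0]}
    - {"jaw": 0.68,"offset": [-31.3,-35.7,17],"rot": [0,0,0]}
    - {"jaw": 0.68,"offset": [-31.3,-35.7,17],"rot": [0,0,0]}

```text
time_s: 2.38
eef_pos: [0.52, -0.0438, 0.146]
eef_rot: [0.0, 0.108, 0.994, -0.0]
wrist_force: [0.4, 0.4, -0.2]
opening: 0.681
grasp_force: 0.0
```

```bash
cat >> h.py <<'E'
J=(0.5106,-0.0817,np.radians(-12.4))
def look(tag):
    im,d=ctrl.camera("side"); np.savez(f"side{tag}.npz",im=im,d=d)
    cr=im[110:310,220:400]; cv2.imwrite(f"pics/side{tag}.png",cv2.resize(cr,None,fx=3,fy=3,interpolation=cv2.INTER_CUBIC)[:,:,::-1])
    P,u,v=pts("side",d); return loc(P,*J),u,v,d
E
python3 - <<'E'
from h import *
o=ctrl.get_obs(); print(o["eef_pos"],loc(o["eef_pos"][None],*J)*1000)
L,u,v,d=look("1"); L=L*1000
k=(abs(L[:,0])<30)&(L[:,1]>-60)&(L[:,1]<120)
for z in range(96,200,6):
    s=L[k&(L[:,2]>=z)&(L[:,2]<z+6)]
    if len(s): print(z,len(s),np.unique((s[:,1]//4*4).astype(int),return_counts=True), s[:,0].min().round(),s[:,0].max().round())
E
```

```text
[ 0.5200088  -0.04376802  0.14599152] [[  1.04398221  39.06751693 145.99152156]]
150 37 (array([ 0,  4, 64, 68]), array([22,  4,  7,  4])) -11.0 11.0
156 46 (array([-8, -4,  0,  4,  8, 64, 68, 72]), array([ 7, 14, 11,  3,  1,  4,  5,  1])) -11.0 11.0
162 50 (array([-8, -4,  0,  8, 64, 68, 76]), array([15, 10, 14,  2,  5,  3,  1])) -11.0 11.0
168 44 (array([-8, -4,  0, 64, 68]), array([18,  5, 13,  7,  1])) -10.0 11.0
174 45 (array([-8, -4,  0,  4, 60, 64]), array([12, 12, 11,  3,  1,  6])) -10.0 10.0
180 54 (array([-8, -4,  0,  4, 64, 68]), array([ 7, 16,  9,  3, 15,  4])) -10.0 10.0
186 35 (array([-8, -4,  0,  4, 64, 68, 72, 80]), array([12,  4,  6,  1,  2,  8,  1,  1])) -12.0 10.0
192 20 (array([-24, -20, -16,  -8,  -4,   0,  68,  72,  76,  92]), array([2, 6, 2, 1, 2, 1, 3, 1, 1, 1])) -13.0 6.0
198 65 (array([-28, -24, -20,  -8,  -4,   0,   4,   8,  72,  88]), array([ 3, 42,  4,  1,  2,  2,  4,  3,  3,  1])) -13.0 14.0
```

View pics/side1.png

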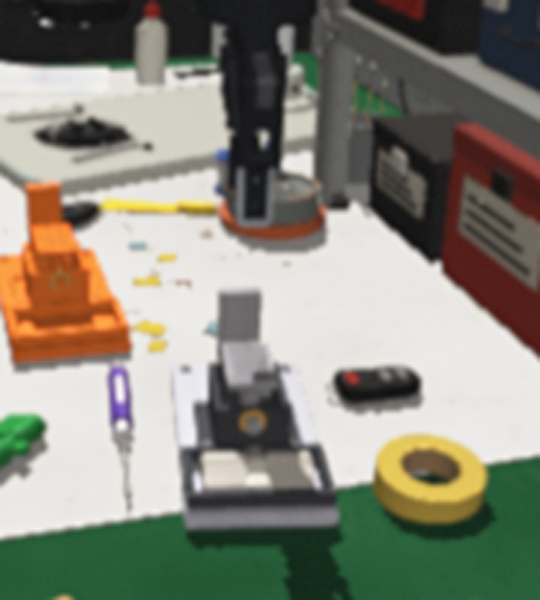

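Request:
apply_moves:
  moves:
    - {"jaw": 0.76,"offset": [1,2.5,20],"rot": [0,0,0]}
    - {"jaw": 0.76,"offset": [0,0,20],"rot": [0,0,0]}
    - {"jaw": 0.76,"offset": [0,0,16],"rot": [0,0,0]}
    - {"jaw": 0.76,"offset": [0,0,0],"rot": [0,0,0]}
    - {"jaw": 0.76,"offset": [0,0,0],"rot": [0,0,0]}

```text
time_s: 3.05
eef_pos: [0.5193, -0.0395, 0.091]
eef_rot: [0.0, 0.107, 0.994, -0.0]
wrist_force: [0.2, 0.0, 1.0]
opening: 0.759
grasp_force: 0.0
```

```bash
python3 - <<'E'
from h import *
o=ctrl.get_obs(); print(loc(o["eef_pos"][None],*J)*1000)
L,u,v,d=look("2"); L=L*1000
k=(abs(L[:,0])<30)&(L[:,1]>-60)&(L[:,1]<120)
for z in range(76,140,4):
    s=L[k&(L[:,2]>=z)&(L[:,2]<z+4)]
    if len(s): print(z,len(s),np.unique((s[:,1]//2*2).astype(int),return_counts=True), s[:,0].min().round(),s[:,0].max().round())
im,dt=ctrl.camera("top"); cv2.imwrite("pics/top2.png",cv2.resize(im[130:260,230:400],None,fx=4,fy=4,interpolation=cv2.INTER_CUBIC)[:,:,::-1])
E
```

```text
[[-0.56815194 43.03274796 90.96423774]]
76 9 (array([52, 54, 56]), array([5, 1, 3])) -14.0 -8.0
80 10 (array([52, 54, 56, 58, 60]), array([1, 1, 3, 1, 4])) -14.0 -7.0
96 23 (array([ 0,  2,  4, 70, 74, 76]), array([ 1, 14,  4,  1,  2,  1])) -11.0 8.0
100 14 (array([-2,  0,  2,  4, 72, 74, 76]), array([2, 2, 3, 1, 1, 3, 2])) -11.0 8.0
104 25 (array([-6, -4, -2,  2,  4, 72, 74]), array([4, 9, 1, 5, 2, 2, 2])) -11.0 10.0
108 31 (array([-8, -6, -4, -2,  0,  2,  4, 72, 74]), array([1, 8, 5, 2, 4, 3, 3, 1, 4])) -12.0 10.0
112 24 (array([-6, -4, -2,  0,  2,  4, 74, 76]), array([5, 4, 2, 3, 3, 3, 3, 1])) -12.0 9.0
116 29 (array([-8, -6, -4, -2,  0,  2,  4, 72, 74, 76]), array([1, 5, 8, 2, 2, 3, 2, 1, 4, 1])) -12.0 9.0
120 36 (array([-8, -6, -4, -2,  0,  2,  4, 72, 74]), array([1, 8, 3, 3, 2, 6, 1, 7, 5])) -12.0 9.0
124 38 (array([-6, -4, -2,  0,  2,  4, 72, 74, 76]), array([4, 7, 3, 5, 4, 2, 4, 8, 1])) -12.0 9.0
128 28 (array([-6, -4, -2,  0,  2,  4, 72, 74, 76]), array([4, 6, 1, 3, 4, 5, 1, 3, 1])) -12.0 9.0
132 12 (array([-8, -6, -4,  0,  4]), array([2, 2, 5, 2, 1])) -12.0 8.0
136 11 (array([-8, -6, -4,  0, 80, 82]), array([2, 4, 2, 1, 1, 1])) -14.0 5.0
```

View pics/side2.png

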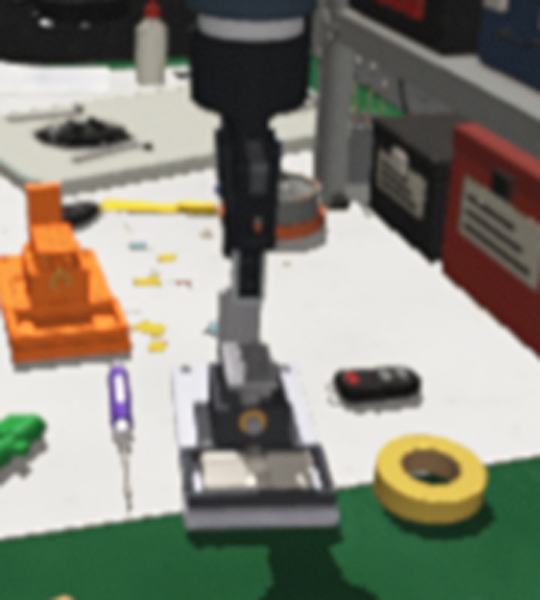

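View pics/top2.png

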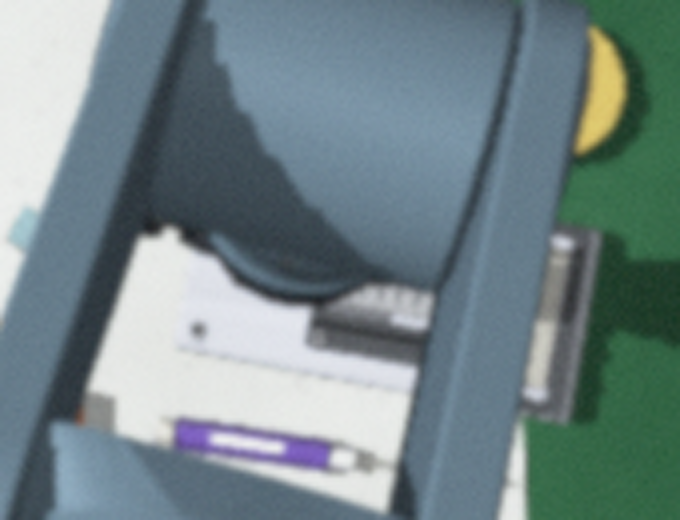

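Request:
apply_moves:
  moves:
    - {"jaw": 0.76,"offset": [0,-3,12],"rot": [0,0,0]}
    - {"jaw": 0.76,"offset": [0,0,10],"rot": [0,0,0]}
    - {"jaw": 0.76,"offset": [0,0,10],"rot": [0,0,0]}
    - {"jaw": 0.76,"offset": [0,0,0],"rot": [0,0,0]}
    - {"jaw": 0.76,"offset": [0,0,0],"rot": [0,0,0]}

```text
time_s: 3.78
eef_pos: [0.5182, -0.0425, 0.0582]
eef_rot: [-0.0, 0.108, 0.994, 0.0]
wrist_force: [0.6, 0.3, -0.6]
opening: 0.762
grasp_force: 0.0
```

Request:
apply_moves:
  moves:
    - {"jaw": 0.76,"offset": [0,0,2],"rot": [0,0,0]}
    - {"jaw": 0.76,"offset": [0,0,2],"rot": [0,0,0]}
    - {"jaw": 0.76,"offset": [0,0,2],"rot": [0,0,0]}
    - {"jaw": 0.76,"offset": [0,0,0],"rot": [0,0,0]}
    - {"jaw": 0.76,"offset": [0,0,0],"rot": [0,0,0]}

```text
time_s: 4.4
eef_pos: [0.5183, -0.0425, 0.0525]
eef_rot: [0.0, 0.108, 0.994, -0.0]
wrist_force: [-0.2, -0.5, 2.8]
opening: 0.761
grasp_force: 1.2
```

Request:
apply_moves:
  moves:
    - {"jaw": 0.76,"offset": [0,0,2],"rot": [0,0,0]}
    - {"jaw": 0.76,"offset": [0,0,2],"rot": [0,0,0]}
    - {"jaw": 0.76,"offset": [0,0,0],"rot": [0,0,0]}
    - {"jaw": 0.76,"offset": [0,0,0],"rot": [0,0,0]}
    - {"jaw": 0.76,"offset": [0,0,0],"rot": [0,0,0]}

```text
time_s: 5.03
eef_pos: [0.5183, -0.0425, 0.0484]
eef_rot: [0.0, 0.108, 0.994, -0.0]
wrist_force: [-0.3, -0.0, 4.9]
opening: 0.762
grasp_force: 2.0
```

```bash
python3 - <<'E'
from h import *
o=ctrl.get_obs(); print(loc(o["eef_pos"][None],*J)*1000,o["wrist_force"])
L,u,v,d=look("3"); L=L*1000
s=L[(abs(L[:,0])<14)&(L[:,1]>-34)&(L[:,1]<-8)&(L[:,2]>47)&(L[:,2]<66)]; print("key z",len(s),np.median(s[:,2]))
L0=loc(pts("side",np.load("side0.npz")["d"])[0],*J)*1000
s=L0[(abs(L0[:,0])<14)&(L0[:,1]>-34)&(L0[:,1]<-8)&(L0[:,2]>47)&(L0[:,2]<66)]; print("key z before",len(s),np.median(s[:,2]))
E
```

```text
[[-0.8871942  39.91487752 48.41597905]] [-0.31151517 -0.0453482   4.87835872]
key z 116 55.030654623710234
key z before 129 59.19215966013957
```

Request:
apply_moves:
  moves:
    - {"jaw": 0.76,"offset": [0,0,1.5],"rot": [0,0,0]}
    - {"jaw": 0.76,"offset": [0,0,1],"rot": [0,0,0]}
    - {"jaw": 0.76,"offset": [0,0,0],"rot": [0,0,0]}
    - {"jaw": 0.76,"offset": [0,0,0],"rot": [0,0,0]}
    - {"jaw": 0.76,"offset": [0,0,0],"rot": [0,0,0]}

```text
time_s: 5.7
eef_pos: [0.5183, -0.0425, 0.0459]
eef_rot: [0.0, 0.108, 0.994, -0.0]
wrist_force: [0.8, -0.9, 5.3]
opening: 0.766
grasp_force: 2.5
```

```bash
python3 - <<'E'
from h import *
o=ctrl.get_obs(); print(loc(o["eef_pos"][None],*J)*1000,o["wrist_force"])
L,u,v,d=look("4"); L=L*1000
s=L[(abs(L[:,0])<14)&(L[:,1]>-34)&(L[:,1]<-8)&(L[:,2]>46.5)&(L[:,2]<66)]; print("key z",len(s),np.median(s[:,2]),np.percentile(s[:,2],[10,90]))
E
```

```text
[[-0.91737285 39.92059029 45.89392032]] [ 0.81366217 -0.8941605   5.26857374]
key z 117 52.67368627186109 [50.33419985 54.01995499]
```

View pics/side4.png

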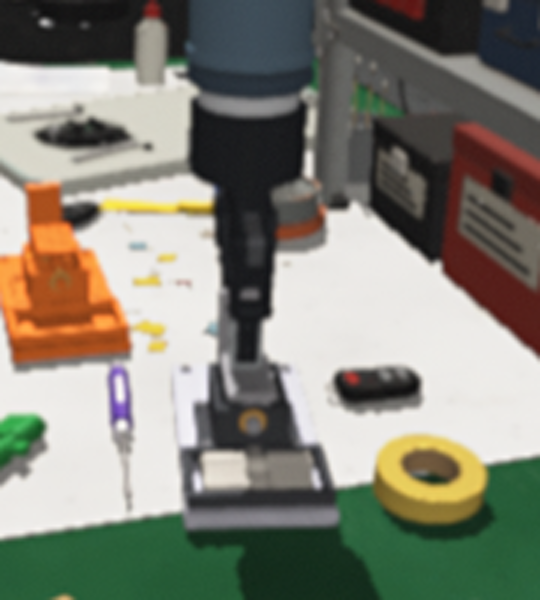

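The key is pressed about 7 mm at (243,385 in the crop) and the fingers straddle the thumb plate. I'll push 1 mm deeper, then push along -y.

Request:
apply_moves:
  moves:
    - {"jaw": 0.76,"offset": [0,0,0.8],"rot": [0,0,0]}
    - {"jaw": 0.76,"offset": [0,-3,0],"rot": [0,0,0]}
    - {"jaw": 0.76,"offset": [0,-3,0],"rot": [0,0,0]}
    - {"jaw": 0.76,"offset": [0,-3,0],"rot": [0,0,0]}
    - {"jaw": 0.76,"offset": [0,-3,0],"rot": [0,0,0]}

```text
time_s: 6.38
eef_pos: [0.5156, -0.0531, 0.045]
eef_rot: [-0.0, 0.108, 0.994, 0.001]
wrist_force: [1.9, 6.1, 5.7]
opening: 0.762
grasp_force: 3.5
```

```bash
cat >> h.py <<'E'
def chk(tag):
    o=ctrl.get_obs(); print("tcp",loc(o["eef_pos"][None],*J)*1000,"F jig",loc(o["wrist_force"][None],0,0,J[2]))
    L,u,v,d=look(tag); L=L*1000
    s=L[(abs(L[:,0])<14)&(L[:,1]>-34)&(L[:,1]<-14)&(L[:,2]>46.5)&(L[:,2]<66)]; print("key z",len(s),np.median(s[:,2]))
    s=L[(L[:,0]<-11.5)&(L[:,0]>-15)&(L[:,1]>15)&(L[:,1]<75)&(L[:,2]>64)&(L[:,2]<85)]; print("thumb -y face",len(s),np.percentile(s[:,1],[5,25,50,75]) if len(s) else "")
E
python3 - <<'E'
from h import *
chk("5")
E
```

```text
tcp [[-1.25003477 28.98041783 44.97471639]] F jig [[0.50879495 6.33992329 5.71574855]]
key z 119 52.165809365112445
thumb -y face 20 [47.37227256 48.33124773 49.34531091 50.47506196]
```

Request:
apply_moves:
  moves:
    - {"jaw": 0.76,"offset": [0,-3,0],"rot": [0,0,0]}
    - {"jaw": 0.76,"offset": [0,-3,0],"rot": [0,0,0]}
    - {"jaw": 0.76,"offset": [0,-2,0],"rot": [0,0,0]}
    - {"jaw": 0.76,"offset": [0,0,0],"rot": [0,0,0]}
    - {"jaw": 0.76,"offset": [0,0,0],"rot": [0,0,0]}

```text
time_s: 7.05
eef_pos: [0.5138, -0.0612, 0.045]
eef_rot: [-0.0, 0.108, 0.994, 0.001]
wrist_force: [0.5, 4.1, 4.5]
opening: 0.76
grasp_force: 2.8
```

```bash
python3 - <<'E'
from h import *
chk("6")
E
```

```text
tcp [[-1.23801927 20.75182157 44.97228962]] F jig [[-0.42134485  4.07832238  4.54974215]]
key z 145 52.66211562949286
thumb -y face 18 [39.81297666 41.2076988  42.31015496 43.43355526]
```

Request:
apply_moves:
  moves:
    - {"jaw": 0.76,"offset": [0,-3,0],"rot": [0,0,0]}
    - {"jaw": 0.76,"offset": [0,-3,0],"rot": [0,0,0]}
    - {"jaw": 0.76,"offset": [0,-3,0],"rot": [0,0,0]}
    - {"jaw": 0.76,"offset": [0,-1,0],"rot": [0,0,0]}
    - {"jaw": 0.76,"offset": [0,0,0],"rot": [0,0,0]}

```text
time_s: 7.72
eef_pos: [0.5117, -0.0708, 0.045]
eef_rot: [-0.0, 0.108, 0.994, 0.001]
wrist_force: [1.4, 4.6, 6.8]
opening: 0.761
grasp_force: 3.4
```

Request:
apply_moves:
  moves:
    - {"jaw": 0.76,"offset": [0,-1,0],"rot": [0,0,0]}
    - {"jaw": 0.76,"offset": [0,-0.5,0],"rot": [0,0,0]}
    - {"jaw": 0.76,"offset": [0,-0.5,0],"rot": [0,0,0]}
    - {"jaw": 0.76,"offset": [0,0,0],"rot": [0,0,0]}
    - {"jaw": 0.76,"offset": [0,0,0],"rot": [0,0,0]}

```text
time_s: 8.35
eef_pos: [0.5117, -0.0709, 0.045]
eef_rot: [0.0, 0.108, 0.994, 0.002]
wrist_force: [5.0, 13.7, 6.2]
opening: 0.766
grasp_force: 7.6
```

```bash
python3 - <<'E'
from h import *
chk("7")
E
```

```text
tcp [[-1.24453762 10.77784096 44.9614039 ]] F jig [[ 1.9698974  14.51082085  6.15938135]]
key z 105 52.60825660222829
thumb -y face 22 [29.28705519 30.58160481 31.39390608 32.85473858]
```

```bash
python3 - <<'E'
from h import *
for t in "012567":
    L=loc(pts("side",np.load(f"side{t}.npz")["d"])[0],*J)*1000
    s=L[(L[:,0]<-11.5)&(L[:,0]>-15)&(L[:,1]>15)&(L[:,1]<75)&(L[:,2]>64)&(L[:,2]<85)]; print(t,len(s),np.percentile(s[:,1],[5,25,50,75]))
    s=L[(abs(L[:,0])<6)&(L[:,1]<-37)&(L[:,1]>-90)&(L[:,2]>29)&(L[:,2]<46)]; print("  bolt tip y",len(s),np.sort(s[:,1])[:3] if len(s) else "")
E
```

```text
0 19 [52.50754928 53.26401213 53.90592472 54.8413448 ]
  bolt tip y 39 [-46.91774814 -46.90609477 -46.4266568 ]
1 17 [52.78407685 53.39511853 54.39335394 55.38242047]
  bolt tip y 43 [-47.50115772 -47.11754396 -46.66790799]
2 18 [51.45940724 53.13324843 54.23246428 56.50218194]
  bolt tip y 42 [-47.3139731  -46.07420018 -46.00961678]
5 20 [47.37227256 48.33124773 49.34531091 50.47506196]
  bolt tip y 50 [-52.18285941 -52.0309303  -52.02460155]
6 18 [39.81297666 41.2076988  42.31015496 43.43355526]
  bolt tip y 61 [-60.08688194 -59.77250099 -59.63536626]
7 22 [29.28705519 30.58160481 31.39390608 32.85473858]
  bolt tip y 79 [-69.57438462 -69.33880379 -69.3274661 ]
```

View pics/side7.png

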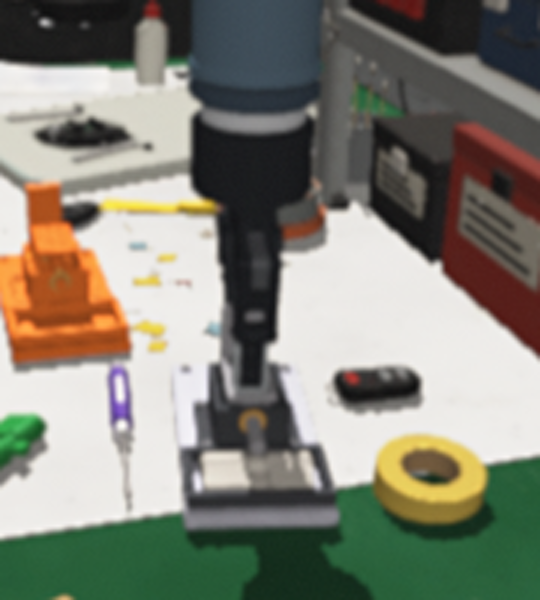

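Request:
apply_moves:
  moves:
    - {"jaw": 0.76,"offset": [0,-0.7,0],"rot": [0,0,0]}
    - {"jaw": 0.76,"offset": [0,-0.5,0],"rot": [0,0,0]}
    - {"jaw": 0.76,"offset": [0,0,0],"rot": [0,0,0]}
    - {"jaw": 0.76,"offset": [0,0,0],"rot": [0,0,0]}
    - {"jaw": 0.76,"offset": [0,0,0],"rot": [0,0,0]}

```text
time_s: 9.02
eef_pos: [0.5117, -0.071, 0.045]
eef_rot: [0.0, 0.108, 0.994, 0.003]
wrist_force: [5.4, 18.4, 5.9]
opening: 0.764
grasp_force: 10.3
```

```bash
python3 - <<'E'
from h import *
chk("8")
for t in "8":
    L=loc(pts("side",np.load(f"side{t}.npz")["d"])[0],*J)*1000
    s=L[(abs(L[:,0])<6)&(L[:,1]<-37)&(L[:,1]>-90)&(L[:,2]>29)&(L[:,2]<46)]; print("  bolt tip y",len(s),np.sort(s[:,1])[:3] if len(s) else "")
E
```

```text
tcp [[-1.24206766 10.67714733 44.9593499 ]] F jig [[ 1.35222141 19.10237924  5.90017434]]
key z 103 52.28694442927973
thumb -y face 22 [29.77168031 30.41072549 31.69832526 33.52645405]
  bolt tip y 80 [-69.96912315 -69.8694555  -69.39380551]
```

Hard stop reached: 14 to 19 N with no further motion. I'll relax the push, lift so the catch springs up, then back away.

Request:
apply_moves:
  moves:
    - {"jaw": 0.76,"offset": [0,2.4,0],"rot": [0,0,0]}
    - {"jaw": 0.76,"offset": [0,0,-4],"rot": [0,0,0]}
    - {"jaw": 0.76,"offset": [0,0,-5],"rot": [0,0,0]}
    - {"jaw": 0.76,"offset": [0,0,-5],"rot": [0,0,0]}
    - {"jaw": 0.76,"offset": [0,0,0],"rot": [0,0,0]}

```text
time_s: 9.7
eef_pos: [0.5101, -0.0706, 0.0579]
eef_rot: [-0.002, 0.108, 0.994, 0.002]
wrist_force: [0.6, 7.9, 2.4]
opening: 0.761
grasp_force: 3.5
```

```bash
python3 - <<'E'
from h import *
chk("9")
E
```

```text
tcp [[-2.85681103 10.76925831 57.91294601]] F jig [[-1.09565342  7.81717932  2.41929192]]
key z 98 59.15279290031966
thumb -y face 24 [29.19059035 30.78633879 32.23705822 38.52745452]
```

Request:
apply_moves:
  moves:
    - {"jaw": 0.76,"offset": [0,3,-1],"rot": [0,0,0]}
    - {"jaw": 0.76,"offset": [0,3,-2],"rot": [0,0,0]}
    - {"jaw": 0.76,"offset": [0,0,-12],"rot": [0,0,0]}
    - {"jaw": 0.76,"offset": [0,0,-20],"rot": [0,0,0]}
    - {"jaw": 0.76,"offset": [0,0,-20],"rot": [0,0,0]}

```text
time_s: 10.38
eef_pos: [0.513, -0.067, 0.1153]
eef_rot: [0.0, 0.108, 0.994, -0.0]
wrist_force: [0.4, -0.3, -0.2]
opening: 0.758
grasp_force: 0.0
```

Request:
apply_moves:
  moves:
    - {"jaw": 0.76,"offset": [0,0,-30],"rot": [0,0,0]}
    - {"jaw": 0.76,"offset": [0,0,-30],"rot": [0,0,0]}
    - {"jaw": 0.76,"offset": [0,0,-20],"rot": [0,0,0]}
    - {"jaw": 0.76,"offset": [0,0,0],"rot": [0,0,0]}
    - {"jaw": 0.76,"offset": [0,0,0],"rot": [0,0,0]}

```text
time_s: 11.0
eef_pos: [0.5124, -0.0666, 0.1935]
eef_rot: [-0.0, 0.108, 0.994, 0.0]
wrist_force: [-0.3, -0.2, -0.3]
opening: 0.76
grasp_force: 0.0
```

```bash
python3 - <<'E'
from h import *
chk("10")
L=loc(pts("side",np.load("side10.npz")["d"])[0],*J)*1000
s=L[(abs(L[:,0])<6)&(L[:,1]<-37)&(L[:,1]>-90)&(L[:,2]>29)&(L[:,2]<46)]; print("  bolt tip y",len(s),np.sort(s[:,1])[:3])
E
```

```text
tcp [[ -1.51425141  15.11123904 193.45098286]] F jig [[-0.199231   -0.29418014 -0.28549916]]
key z 107 59.14479908254133
thumb -y face 19 [28.98413305 30.15988042 30.69509886 32.43115761]
  bolt tip y 81 [-69.8590143  -69.69967879 -69.56773153]
```

View pics/side10.png

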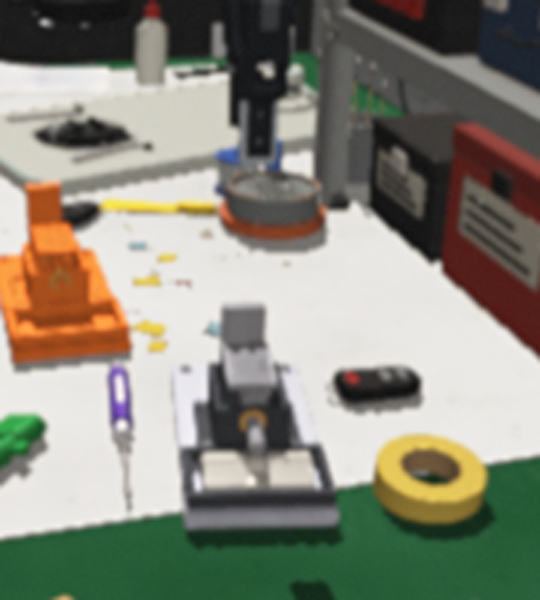

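The key is up (243,370) and the bolt reaches over the cylinder (258,440). The bystanders haven't moved and the arm is clear, so I'm handing in.

```bash
python3 -c "
from bench import ctrl
print(ctrl.hand_in())"
```

```text
the job is handed in; nothing more can be done
None
```

The job is handed in: I held the catch down while pushing the bolt to a hard stop over the cylinder. Measured travel was about 23 mm of the nominal 24 mm, within measuring error. On release the key sprang back to its rest height, and the arm is clear of everything.

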